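# Clear the vibrating deck and hold its enabling button half pressed

## Task

Get the little vibrating deck ready and enable it: with the scraper block, not with the gripper itself, wipe all the stone chips off the deck into the catch trough at its end, then stand the scraper upright back on the bench and let go of it. After that press the spring-loaded button on the pedestal half way down with the gripper, until the ring on its stem is level with the collar (about 12 mm), and finish while holding it there; do not press it before the deck is clear, never push it to the bottom, and leave the crucible, the sample jar and the brass weight where they are.

Things in the scene. Friction and masses are not known exactly. Their poses are not given: they have to be found in the camera images.
- deck: Vibrating deck, fixed: grey housing under a flat steel plate, 150 mm along its x, 126 along its y, surface 50 mm above the bench. Origin at bench level under the plate's centre, z up. A lip 10 wide, 9 high runs along each long side, leaving 106 mm of plate between; no lip at the x ends. An open catch trough (see trough_floor) adjoins the +x end.
- deck_top (a point): Centre of the deck plate's upper surface, 50 mm above the bench; axes as the deck's.
- trough_floor (a point): Centre of the floor of the open aluminium catch trough, 104 mm from the deck's origin along its +x, 6 mm above the bench. Inside it spans x = 75 to 133 mm in the deck's frame and the deck's width; cheeks reach 59 mm, the far wall 65 mm above the bench.
- scraper: Scraper block, loose, stands on its blade, 100 to 210 g: dark rubber blade in an aluminium holder, 88 mm long (its y), 18 thick (its x; rubber 14), 26 high; above it a light wooden grip bar, 60 mm along y, 20 thick along x, from 26 to 78 mm above the blade's edge. Origin in the middle of the blade's lower edge, z up. Same both ways round.
- chip_1: Stone chip 1 of 4, brown, loose, 14 to 17 mm across and 10 to 12 mm high, lying on the deck plate between the lips within 35 mm of the plate's centre along x and 38 mm along y. Origin in the middle of its underside as it first lies.
- chip_2: Stone chip 2 of 4, brown, loose, 14 to 17 mm across and 10 to 12 mm high, lying on the deck plate between the lips within 35 mm of the plate's centre along x and 38 mm along y. Origin in the middle of its underside as it first lies.
- chip_3: Stone chip 3 of 4, brown, loose, 14 to 17 mm across and 10 to 12 mm high, lying on the deck plate between the lips within 35 mm of the plate's centre along x and 38 mm along y. Origin in the middle of its underside as it first lies.
- chip_4: Stone chip 4 of 4, brown, loose, 14 to 17 mm across and 10 to 12 mm high, lying on the deck plate between the lips within 35 mm of the plate's centre along x and 38 mm along y. Origin in the middle of its underside as it first lies.
- pedestal: The button's pedestal, fixed to the bench: a grey block on a flange 90 x 90 mm, with a round dark collar whose upper face is 60 mm above the bench. Origin under its centre, at bench level; z up.
- button_top (a point): Centre of the top of the button (black mushroom cap 44 mm across, on a 24 mm steel stem through the collar), which moves straight down. Released it is 102 mm above the bench.
- plunger (a joint): Travel of the button in m: 0 released, 0.024 at the bottom stop; the dark ring on the stem is level with the collar at 0.012. A spring lifts it: about 3 to 4 N to start moving, 8 N at half travel, 13 N at the bottom.
- spindle_mixer: Tall grey stand mixer, fixed, an obstacle: flat foot (15 mm high), column, and a wide head from 0.30 to 0.44 m above the bench over about x = 0.46 to 0.65, y = -0.35 to -0.14 m (world). The arm has to go round its near side. Origin on the bench under the head.
- burette_bottle_3: Brown glass bottle, fixed, an obstacle, about 150 mm wide, with an upright glass burette tube 0.2 to 0.94 m above the bench at about x = 0.48, y = 0.19 m (world). Origin at bench level.
- crucible: White porcelain crucible, 44 mm across, 36 mm high, loose bystander. Origin under its centre.
- sample_jar: White-capped sample jar, 45 mm across, 63 mm high, loose bystander. Origin under its centre.
- weight: Brass weight with a knob, 21 mm across, 24 mm high, loose bystander. Origin under its centre.
Things that resemble listed ones, but are neither listed nor needed, are in the scene too. Leave any purple or red look-alike of the scraper alone.

How it is judged:
By the outcome, as a careful person would: the job done as asked, in the order asked, and still so for the second after the job is handed in, while the arm keeps its last pose, push and grip.
It also fails if it takes over 72 s, if anything falls off the work surface, if the arm or the gripper's body presses on something with over 40 N, if the wrist force passes 120 N, or if a joint passes its speed limit or range.

## Robot

A 6-joint arm with a two-finger parallel gripper is mounted at the origin on the work surface; the furniture and walls round the work are solid. World frame = base frame: x ahead of the robot, y to its left, z up, the work surface at z = 0. Lengths are in m, angles in degrees, forces in N, time in s.
With the tool pointing down it reaches from about 0.325 to 0.85 m from the base axis. Payload 15.5 kg.
Tool frame: the origin (TCP) lies at the very end of the fingers, on their centre line; the grasp point (between the pads) lies 19 mm behind it (env.hold_point_z is the distance from the TCP to the grasp point, in m); z points along the fingers, y is the line along which they close (so a half turn about z gives the same grasp; the last joint's range is limited). The gripper opens to 91 mm and grips with 3 to 60 N. Pads are 32 mm wide; open, the fingers measure 118 mm over their backs; the gripper's body (76 mm by 178 mm) begins 60 mm behind the grasp point.
Start: joints at [-75.143, 28.281, 77.091, -0, 74.628, -5.472], TCP at [0.217, -0.586, 0.214] pointing down, gripper open.
Joint ranges: [-166.48, 166.48], [-47.26, 123.95], [12.59, 153.08], [-70.14, 250.14], [6.76, 159.57], [-176.63, 176.63]. Speed limits (degrees/s): [108.29, 108.29, 147.25, 172.46, 172.46, 172.46].

## Interface

Orientations are given as [roll, pitch, yaw] about the fixed x, y, z axes, in that order (R = Rz(yaw) Ry(pitch) Rx(roll)).
In Python, from station import telemetry, cams, job, env gives the robot as it stands. The module is installed in compiled form; this text tells all that it offers.
- The arm moves only by the tool send_rows, never from a script. Its argument "motion" is a list of rows, each a list of 6 numbers: the shift along the world's x, y, z in cm, then the turn, a rotation vector about the world's x, y, z in degrees. In form: [[tx, ty, tz, ax, ay, az], ...]. A call has 1 to 5 rows; each row is the pose to reach, as a shift and turn from the pose commanded when the call began; what a row does not reach only later rows make up. A row lasts 1/8 s, in which the tool goes at most 62.5 mm and 10.7 degrees, less where a joint would pass 70% of its speed; a pose out of reach is approached as far as the arm can. A call with a gripper value outside its range is refused whole. "gripper" is the opening, from -1 (shut) to 1 (fully open), set as the call begins (left out, the last holds). The fingers move at their own pace and stop on an object; "grip_force" is the grip in N (left out, the last holds). Time passes only in rows, so rows that repeat a pose let the fingers close. It gives the time, the measured TCP pose, the force, the opening and the grip force at its end, in the units of the state.
- telemetry.read_state(): the state, without advancing time (a new reading comes with each control period).
- cams.grab_frame(name): name is "scene" or "top"; returns the picture (480x640x3 uint8, red, green, blue); there is no depth.
- cams.calibration(name): a dict with "mtx" (3x3 intrinsics, pixels), "cam_to_world" (4x4, takes a point from camera to world coordinates). Camera axes: x right, y down, z forward; pixel columns grow to the right and rows downward; lengths in m; the calibration is good to about 2 mm. A picture is of the moment at which its call begins. calibration takes no time and is no camera call.
- job.sign_off(): hands the job in; it is judged then, once.
The state is a dict: "t": time; "joint_positions": joint angles; "dq": joint speeds; "tau": joint torques, N m; "eef_pos": TCP position; "tcp_rot": TCP orientation; "force": force on the tool from outside, world axes, zero at the start; "wrist_torque": the same for the moment, N m; "finger_gap": finger opening in m; "grip_force": force on a finger pad.
Only numpy, scipy, OpenCV 4.12 (cv2) and the standard library are available. Lean on these libraries where they do the work, as an engineer would, in place of code of your own. Each camera call takes 0.05 s, during which the arm holds its last target. There are 200 camera calls.

## Working session

There is one attempt and no reset: what is moved stays moved. The work goes in short steps, Python scripts to look and compute and a tool call to move; the robot and the scene stay as the last step left them, time stands still between calls to the robot, and variables do not carry over. Pictures are saved under pics/ and viewed, at most 11 in all, crops included, and the job is handed in when it is done.

Besides the shell and the picture viewer there is one more tool, called after "Call:" as name(argument=value, ...), one argument or row to a line, values as JSON. send_rows: Moves the arm, as the interface text tells. Its arguments: {"type":"object","properties":{"motion":{"type":"array","items":{"type":"array","items":{"type":"number"}}},"gripper":{"type":"number"},"grip_force":{"type":"number"}},"required":["motion"]}

```bash
mkdir -p pics; cat > h.py <<'E'
import numpy as np, cv2
from station import telemetry, cams, job, env
def grab(n,f):
    im=cams.grab_frame(n)[:,:,::-1].copy(); cv2.imwrite('pics/'+f,im); return im
def ray(n,u,v,z):
    c=cams.calibration(n); T=np.array(c['cam_to_world']); K=np.array(c['mtx'])
    d=T[:3,:3]@np.linalg.solve(K,[u,v,1]); o=T[:3,3]; return o+d*(z-o[2])/d[2]
def proj(n,p):
    c=cams.calibration(n); T=np.linalg.inv(np.array(c['cam_to_world'])); K=np.array(c['mtx'])
    q=K@(T[:3,:3]@np.array(p)+T[:3,3]); return q[:2]/q[2]
E
python3 - <<'E'
from h import *
grab('top','t0.png');grab('scene','s0.png')
s=telemetry.read_state();print(s['t'],s['eef_pos'],s['tcp_rot'],s['finger_gap'])
for n in('top','scene'):print(cams.calibration(n))
E
```

```text
0.1 [ 0.2170479  -0.58574344  0.21340251] [-1.79937031e+02 -6.07326273e-03  2.03286235e+01] 0.09133822309789025
{'mtx': array([[532.895592 ,   0.       , 317.4593166],
       [  0.       , 532.895592 , 242.0955942],
       [  0.       ,   0.       ,   1.       ]]), 'cam_to_world': array([[-0.00549548, -0.9902168 ,  0.13942912,  0.34022323],
       [-0.99997679,  0.0048803 , -0.00475371, -0.0737557 ],
       [ 0.00402675, -0.13945201, -0.99022064,  1.16370187],
       [ 0.        ,  0.        ,  0.        ,  1.        ]])}
{'mtx': array([[434.80384516,   0.        , 316.18797427],
       [  0.        , 434.80384516, 243.03075567],
       [  0.        ,   0.        ,   1.        ]]), 'cam_to_world': array([[ 0.21468108,  0.65033434, -0.72868188,  1.23893776],
       [ 0.97667351, -0.14643691,  0.15705122, -0.26708356],
       [-0.00457012, -0.74540022, -0.66660155,  0.80975595],
       [ 0.        ,  0.        ,  0.        ,  1.        ]])}
```

View pics/t0.png

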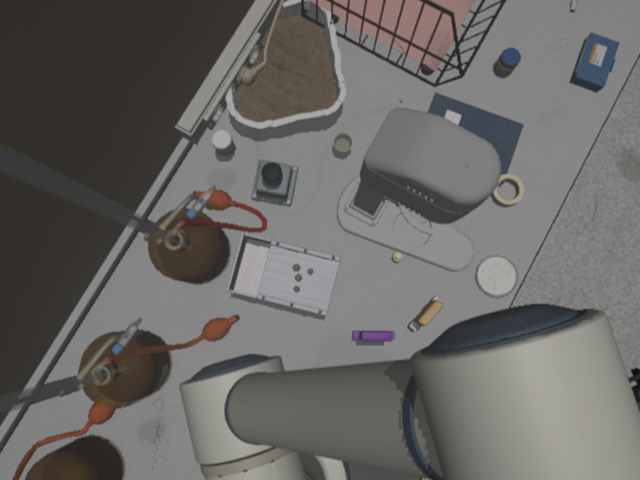

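View pics/s0.png

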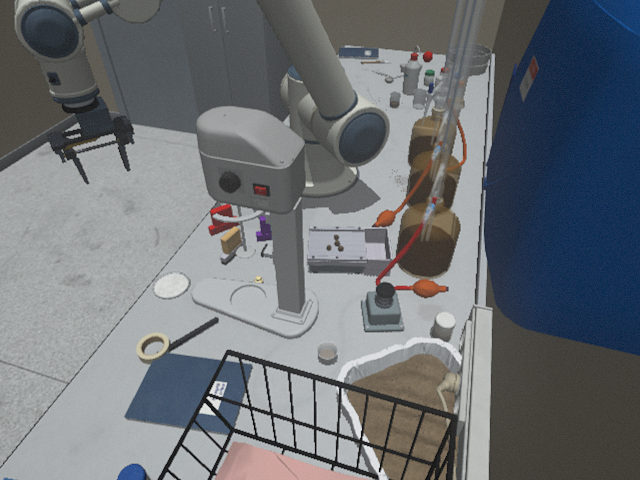

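The top view shows the deck at about (285,275), with its trough at the left end near (250,268). The four chips are near (300,275), the pedestal at (274,180), the jar at (222,142), the crucible at (342,145) and the weight at (397,257). There are three scraper candidates: the wood-coloured one at top (427,314), the purple one at top (373,335), and the red one at scene (221,216). The wood-coloured one fits the description, with its light grip bar on a dark and aluminium blade. I'll confirm it in an enlarged crop.

```bash
python3 - <<'E'
from h import *
a=cv2.imread('pics/t0.png'); b=cv2.imread('pics/s0.png')
A=cv2.resize(a[225:345,220:450],None,fx=3.4,fy=3.4,interpolation=cv2.INTER_CUBIC)[:, :780]
B=cv2.resize(b[195:275,200:400],None,fx=2.4,fy=2.4,interpolation=cv2.INTER_CUBIC)
o=np.zeros((600,790,3),np.uint8); o[:A.shape[0],:A.shape[1]]=A; o[408:600,:B.shape[1]]=B[:192]
cv2.imwrite('pics/c0.png',o)
hsv=cv2.cvtColor(a,cv2.COLOR_BGR2HSV)
# wood bar
m=cv2.inRange(hsv,(10,90,120),(25,255,255))
m[:290]=0;m[345:]=0;m[:,:400]=0
cs,_=cv2.findContours(m,0,2)
for c in cs:
  if cv2.contourArea(c)>30: print('wood',cv2.minAreaRect(c),cv2.boxPoints(cv2.minAreaRect(c)).tolist())
roi=hsv[255:300,280:325]
g=cv2.cvtColor(a,cv2.COLOR_BGR2GRAY)[255:300,280:325]
m=((g<110)&(roi[:,:,1]>25)).astype(np.uint8)
n,l,st,ce=cv2.connectedComponentsWithStats(m)
for i in range(1,n):
  if st[i,4]>8: 
    c=ce[i]+[280,255]; print('chip',c,st[i,4],ray('top',*c,0.056))
for nme,u,v,z in[('ped',272,172,.102),('weight',397,257,.02),('jar',222,138,.063),('cruc',342,143,.036)]:print(nme,ray('top',u,v,z))
E
```

```text
wood ((430.1298828125, 312.9668884277344), (8.027576446533203, 26.981576919555664), 41.987213134765625) [[418.12158203125, 320.3094177246094], [436.17132568359375, 300.2541809082031], [442.13818359375, 305.6243591308594], [424.08843994140625, 325.6795959472656]]
chip [296. 267.] 21 [ 0.44397487 -0.03404032  0.056     ]
chip [310. 271.] 9 [ 0.43546571 -0.06320045  0.056     ]
chip [298. 277.] 21 [ 0.42308857 -0.03820148  0.056     ]
chip [296.28571429 288.5       ] 14 [ 0.3992473  -0.03463795  0.056     ]
ped [0.63523528 0.0135075  0.102     ]
weight [ 0.46790289 -0.25089072  0.02      ]
jar [0.72152449 0.12432016 0.063     ]
cruc [ 0.7184     -0.13424241  0.036     ]
```

View pics/c0.png

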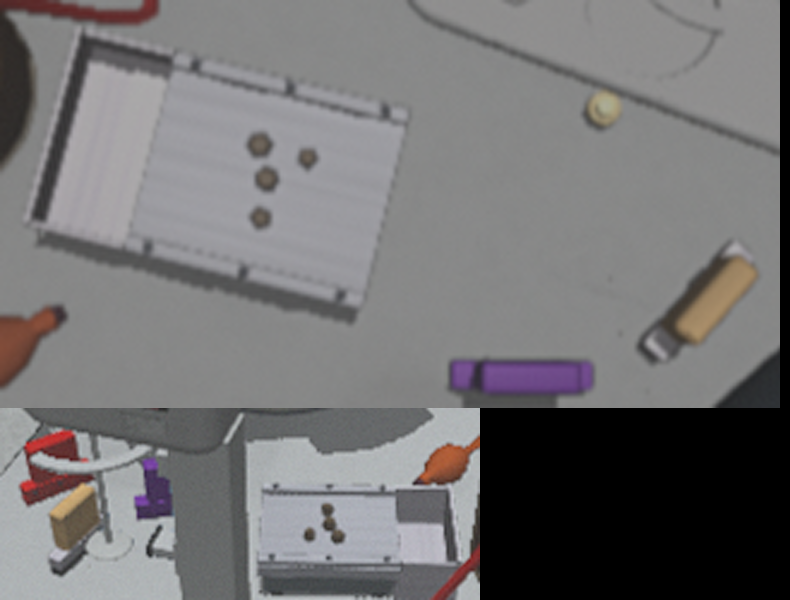

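```bash
python3 - <<'E'
from h import *
f=lambda x,y:(220+x/3.4,225+y/3.4)
A=ray('top',*f(407,108),.059);B=ray('top',*f(357,305),.059)
C=ray('top',*f(80,28),.065);D=ray('top',*f(28,227),.065)
print(A,B,C,D,np.linalg.norm(A-B),np.linalg.norm((A-C)[:2]))
e=((C+D)/2-(A+B)/2)[:2]; yaw=np.arctan2(e[1],e[0]); L=np.linalg.norm(e); print('deck yaw',np.degrees(yaw),L)
w=(B-A)[:2]; print('w dir',np.degrees(np.arctan2(w[1],w[0])))
ex=np.r_[e/L]; ey=np.array([-ex[1],ex[0]])
o=((A+B)/2)[:2]+ex*.075; o2=((C+D)/2)[:2]-ex*.136; print('origin',o,o2)
for c in[(296,267),(310,271),(298,277),(296.3,288.5)]:
  p=ray('top',*c,.056)[:2]-o; print('chip',p@ex,p@ey)
bx=[ray('top',u,v,.078) for u,v in[(418.1,320.3),(436.2,300.3),(442.1,305.6),(424.1,325.7)]]
d=bx[1]-bx[0]; print('bar c',np.mean(bx,0),'yaw of long',np.degrees(np.arctan2(d[1],d[0])),np.linalg.norm(d),np.linalg.norm(bx[2]-bx[1]))
# blade ends at z .026
e1=ray('top',*f(737,248),.026);e2=ray('top',*f(655,347),.026);print('blade',(e1+e2)/2,e1-e2,np.linalg.norm(e1-e2))
for n,u,v,z in[('purple',373,334,.078)]:print(n,ray('top',u,v,z))
for n,u,v,z in[('red',221,212,.078),('wood',231,234,.078),('weight',259,277,.024),('btn',385,286,.102),('cru',327,348,.036),('jar',445,320,.063)]:print(n,ray('scene',u,v,z))
E
```

```text
[ 0.46464564 -0.12528998  0.059     ] [ 0.3450707  -0.09372116  0.059     ] [0.51435031 0.07507166 0.065     ] [0.39281663 0.10478028 0.065     ] 0.12367197163027314 0.2064348390594096
deck yaw 76.27040989807409 0.2052975783273414
w dir 165.21085789203826
origin [ 0.42265866 -0.03664857] [ 0.42130525 -0.04218805]
chip 0.007592911345995825 -0.02008809643916302
chip -0.022753587220932875 -0.018742926721971954
chip -0.0014064998640935288 -0.0007861927169064625
chip -0.0036320903301086064 0.023212740214694334
bar c [ 0.34734696 -0.30595628  0.078     ] yaw of long -43.59663540400954 0.055127666159445594 0.015785482914660743
blade [ 0.34880629 -0.30567729  0.026     ] [ 0.06086354 -0.05318478  0.        ] 0.08082692461312406
purple [ 0.30604246 -0.189553    0.078     ]
red [ 0.25662642 -0.3224225   0.078     ]
wood [ 0.35635071 -0.30226314  0.078     ]
weight [ 0.47284629 -0.2484736   0.024     ]
btn [0.63677474 0.01673759 0.102     ]
cru [ 0.72136753 -0.13367007  0.036     ]
jar [0.72552111 0.12544923 0.063     ]
```

The crop confirms the wood and aluminium block as the scraper. A faint rod and disk show next to it at scene (242,235), so I'll look closer before reaching.

```bash
python3 - <<'E'
from h import *
a=cv2.imread('pics/t0.png'); b=cv2.imread('pics/s0.png')
A=cv2.resize(a[255:345,355:455],(400,360),interpolation=cv2.INTER_CUBIC)
A=cv2.createCLAHE(4,(4,4)).apply(cv2.cvtColor(A,cv2.COLOR_BGR2GRAY))
B=cv2.resize(b[190:280,195:295],(400,360),interpolation=cv2.INTER_CUBIC)
cv2.imwrite('pics/c1.png',np.hstack([cv2.cvtColor(A,cv2.COLOR_GRAY2BGR),B]))
print(ray('scene',246,252,0),proj('top',ray('scene',246,252,0)), ray('top',395,303,0))
E
```

```text
[ 0.34754384 -0.27139659  0.        ] [406.51985457 313.22348774] [ 0.36968461 -0.24699736  0.        ]
```

View pics/c1.png

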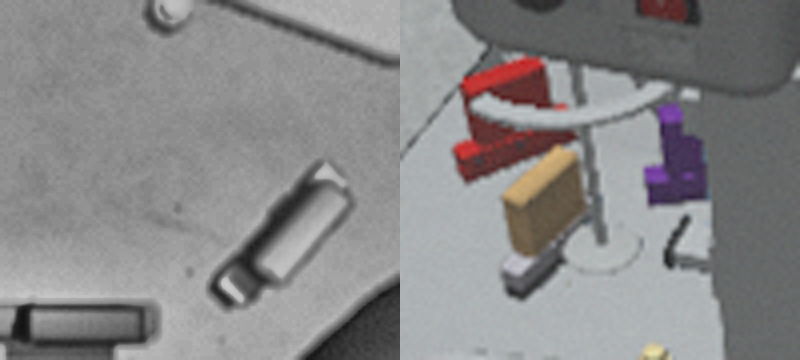

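The rod and disk belong to the mixer's shaft under its head, much nearer the scene camera, so they don't sit beside the scraper. The wood block at crop (545,210) is confirmed, and the approach is free.

Call:
send_rows(
  motion=[
    [3,6,-2,0,0,-10.5],
    [6,12,-4,0,0,-21],
    [9,18,-6,0,0,-31.5],
    [12,24,-8,0,0,-42],
    [13.2,28.1,-9,0,0,-52.5],
  ],
  gripper=0.4,
)

```text
t: 0.72
eef_pos: [0.3416, -0.3259, 0.1296]
tcp_rot: [-180.0, -0.0, -30.6]
force: [0.4, -0.1, -1.0]
finger_gap: 0.0634
grip_force: 0.0
```

Call:
send_rows(
  motion=[
    [0,0,0,0,0,-9.8],
    [0,0,0,0,0,-9.8],
    [0,0,0,0,0,-9.8],
  ],
)

```text
t: 1.1
eef_pos: [0.341, -0.3282, 0.1302]
tcp_rot: [180.0, -0.0, -39.9]
force: [-0.0, -0.4, -0.7]
finger_gap: 0.0639
grip_force: 0.0
```

```bash
python3 - <<'E'
from h import *
b=grab('scene','s1.png');a=grab('top','t1.png')
cv2.imwrite('pics/c2.png',np.hstack([cv2.resize(b[160:280,180:290],(400,436),interpolation=2),cv2.resize(a[240:350,350:460],(400,436),interpolation=2)]))
s=telemetry.read_state();print(s['t'],s['eef_pos'],s['tcp_rot'],s['finger_gap'],s['joint_positions'],s['force'])
E
```

```text
1.2 [ 0.34090162 -0.32819262  0.13024105] [ 1.79996755e+02 -1.78545951e-02 -3.99868332e+01] 0.06390303304160724 [-5.11476184e+01  2.27855022e+01  1.03834308e+02  3.40002817e-04
  5.33620448e+01  7.88390124e+01] [-0.37788725 -0.38620727 -0.15796219]
```

View pics/c2.png

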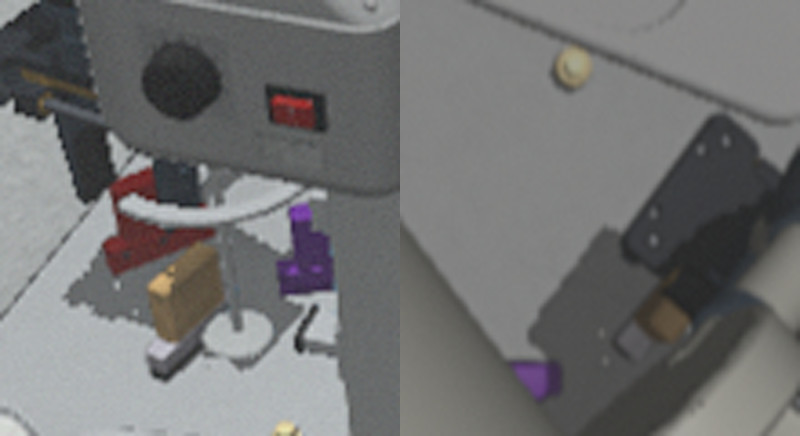

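Call:
send_rows(
  motion=[
    [0.8,2.3,0,0,0,-2],
    [0.8,2.3,-2,0,0,-2],
    [0.8,2.3,-5,0,0,-2],
    [0.8,2.3,-8,0,0,-2],
    [0.8,2.3,-9.4,0,0,-2],
  ],
)

```text
t: 1.82
eef_pos: [0.3486, -0.3046, 0.035]
tcp_rot: [-180.0, 0.1, -42.0]
force: [-0.4, 0.3, 0.5]
finger_gap: 0.064
grip_force: 0.0
```

Call:
send_rows(
  motion=[
    [0,0,0,0,0,0],
    [0,0,0,0,0,0],
    [0,0,0,0,0,0],
    [0,0,0,0,0,0],
  ],
  gripper=-1,
  grip_force=40,
)

```text
t: 2.33
eef_pos: [0.3493, -0.3048, 0.0367]
tcp_rot: [180.0, -0.1, -42.1]
force: [-0.9, 0.7, 0.6]
finger_gap: 0.0266
grip_force: 0.0
```

Call:
send_rows(
  motion=[
    [0,0,0,0,0,0],
    [0,0,0,0,0,0],
  ],
)

```text
t: 2.58
eef_pos: [0.3492, -0.3047, 0.0365]
tcp_rot: [180.0, -0.0, -42.1]
force: [0.3, 1.1, 7.7]
finger_gap: 0.02
grip_force: 40.0
```

Call:
send_rows(
  motion=[
    [0,0,3,0,0,0],
    [0,0,7,0,0,0],
    [0.5,2,9,0,0,7],
    [2,7,9,0,0,14],
    [3.5,12,9,0,0,21],
  ],
)

```text
t: 3.2
eef_pos: [0.3843, -0.1835, 0.1265]
tcp_rot: [180.0, -0.1, -20.9]
force: [0.6, 0.1, -2.0]
finger_gap: 0.0197
grip_force: 40.0
```

Call:
send_rows(
  motion=[
    [1.2,4.6,0,0,0,6.8],
    [2.4,9.2,0,0,0,6.8],
    [2.4,9.2,0,0,0,6.8],
    [2.4,9.2,-1,0,0,6.8],
  ],
)

```text
t: 3.7
eef_pos: [0.4085, -0.0929, 0.1162]
tcp_rot: [180.0, -0.1, -14.2]
force: [-0.2, 1.2, -1.0]
finger_gap: 0.0199
grip_force: 40.0
```

```bash
python3 - <<'E'
from h import *
b=grab('scene','s2.png');a=grab('top','t2.png')
cv2.imwrite('pics/c3.png',np.hstack([cv2.resize(b[190:290,285:400],(400,348),interpolation=2),cv2.resize(a[230:330,220:335],(400,348),interpolation=2)]))
s=telemetry.read_state();print(s['t'],s['eef_pos'],s['tcp_rot'],s['finger_gap'],s['force'])
E
```

```text
3.8 [ 0.40740916 -0.09319369  0.11518445] [-1.79996281e+02  8.04318862e-02 -1.43494471e+01] 0.01982564720178191 [-0.22617876 -0.3891665  -1.03534727]
```

View pics/c3.png

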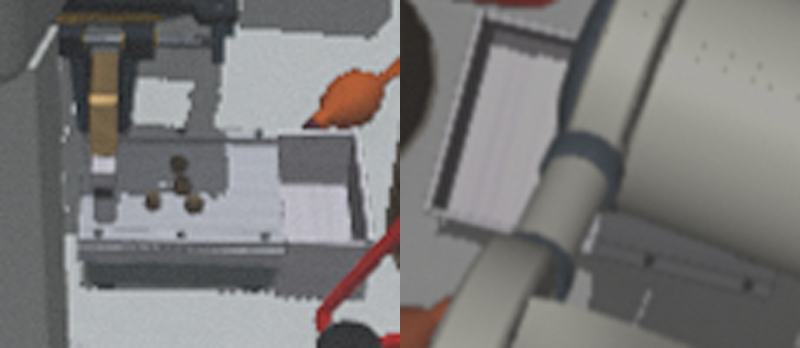

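The scraper hangs over the -x part of the deck at scene (315,245), behind the chips at (329–341, 237–249). I'll check its sideways position from the visible end of the blade.

```bash
python3 - <<'E'
from h import *
o=np.array([.422,-.039]);t=np.radians(75.9);ex=np.array([np.cos(t),np.sin(t)]);ey=np.array([-ex[1],ex[0]])
f=lambda x,y:(285+x/3.478,190+y/3.478)
for nm,p,z in[('blade end bottom',(104,222),.0787),('holder end top',(103,157),.1047),('bar end top',(107,42),.1567),('lip near inner L',(80,233),.059),('lip near R',(281,238),.059),('lip far L',(140,137),.059),('lipfar R',(279,131),.059)]:
  q=ray('scene',*f(*p),z)[:2]-o; print(nm,q@ex,q@ey)
p=np.array([.4074,-.0932])-o;print('tcp',p@ex,p@ey)
E
```

```text
blade end bottom -0.05180121049429317 -0.07068513453018371
holder end top -0.05362415412705884 -0.0306458270918612
bar end top -0.0525435766948375 0.03659160339637578
lip near inner L -0.06948248584694727 -0.06170914046382227
lip near R 0.07460422157078203 -0.06330068236337616
lip far L -0.02788134196480032 0.046644067568999005
lipfar R 0.07966351497071646 0.056484718599145445
tcp -0.05612384240050921 0.0009561977843548907
```

```bash
python3 - <<'E'
from h import *
o=np.array([.422,-.039]);t=np.radians(75.9);ex=np.array([np.cos(t),np.sin(t)]);ey=np.array([-ex[1],ex[0]])
for nm,x,y,z in[('blade edge',-.056,-.044,.0787),('holder top',-.056,-.044,.1047),('bar low',-.056,-.03,.1047),('bar top',-.056,-.03,.1567)]:
  q=(proj('scene',[*(o+x*ex+y*ey),z])-[285,190])*3.478; print(nm,q)
b=cv2.imread('pics/s2.png')
for v in range(225,262,2):print(v,b[v,309:324].mean(2).astype(int))
print(telemetry.read_state()['t'])
E
```

```text
blade edge [ 99.34703787 196.47461743]
holder top [ 99.03122349 169.27208033]
bar low [ 99.70488351 156.35661982]
bar top [99.07047862 99.36039427]Traceback (most recent call last):
  File "<stdin>", line 6, in <module>
    rcount = _count_reduce_items(arr, axis, keepdims=keepdims, where=where)
    items *= arr.shape[mu.normalize_axis_index(ax, arr.ndim)]
                       ~~~~~~~~~~~~~~~~~~~~~~~^^^^^^^^^^^^^^
numpy.exceptions.AxisError: axis 2 is out of bounds for array of dimension 2
```

The blade matches the prediction to about 2 mm, so it fits between the lips. Lowering it.

Call:
send_rows(
  motion=[
    [0,0,-1,0,0,0],
    [0,0,-2,0,0,0],
    [0,0,-2.5,0,0,0],
    [0,0,-2.5,0,0,0],
  ],
)

```text
t: 4.3
eef_pos: [0.4078, -0.0926, 0.0907]
tcp_rot: [-180.0, 0.1, -14.3]
force: [-0.9, 0.4, -1.9]
finger_gap: 0.0194
grip_force: 40.0
```

Call:
send_rows(
  motion=[
    [0,0,-0.2,0,0,0],
    [0,0,-0.35,0,0,0],
    [0,0,-0.35,0,0,0],
  ],
)

```text
t: 4.68
eef_pos: [0.4081, -0.0926, 0.0877]
tcp_rot: [180.0, -0.0, -14.3]
force: [-0.4, -0.4, -2.2]
finger_gap: 0.0197
grip_force: 40.0
```

Call:
send_rows(
  motion=[
    [0.25,0.97,-0.05,0,0,0],
    [0.5,1.95,-0.05,0,0,0],
    [0.75,2.9,-0.05,0,0,0],
    [1.0,3.9,-0.05,0,0,0],
    [1.2,4.85,-0.05,0,0,0],
  ],
)

```text
t: 5.3
eef_pos: [0.4202, -0.0433, 0.0872]
tcp_rot: [180.0, -0.0, -14.3]
force: [0.1, -1.0, -1.4]
finger_gap: 0.0199
grip_force: 40.0
```

Call:
send_rows(
  motion=[
    [0.25,0.97,0,0,0,0],
    [0.5,1.95,0,0,0,0],
    [0.75,2.9,0,0,0,0],
    [1.0,3.9,0,0,0,0],
    [1.2,4.85,0,0,0,0],
  ],
)

```text
t: 5.92
eef_pos: [0.4322, 0.0051, 0.0872]
tcp_rot: [-180.0, -0.0, -14.3]
force: [-0.1, 0.2, -0.5]
finger_gap: 0.02
grip_force: 40.0
```

Call:
send_rows(
  motion=[
    [0.25,0.97,0,0,0,0],
    [0.5,1.95,0,0,0,0],
    [0.75,2.9,0,0,0,0],
    [1.0,3.9,0,0,0,0],
    [1.0,3.9,0,0,0,0],
  ],
)

```text
t: 6.55
eef_pos: [0.4422, 0.0441, 0.0871]
tcp_rot: [-180.0, -0.0, -14.2]
force: [-0.3, -0.7, -1.4]
finger_gap: 0.0195
grip_force: 40.0
```

```bash
python3 - <<'E'
from h import *
b=grab('scene','s3.png');a=grab('top','t3.png')
cv2.imwrite('pics/c4.png',np.hstack([cv2.resize(b[190:290,285:400],(400,348),interpolation=2),cv2.resize(a[230:330,220:335],(400,348),interpolation=2)]))
s=telemetry.read_state();print(s['t'],s['eef_pos'],s['tcp_rot'],s['finger_gap'],s['force'])
E
```

```text
6.65 [0.44197852 0.04344496 0.08712958] [ 1.79994506e+02  6.57128071e-03 -1.42610726e+01] 0.02023545906893801 [ 0.25137756  0.05014666 -1.44800541]
```

View pics/c4.png

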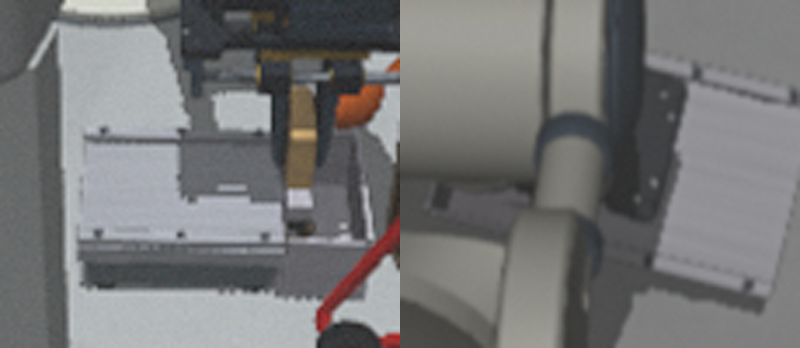

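The plate is empty between its lips (scene crop 85–280, 140–235), and a chip shows in the trough at crop (303,228). I'll push a little further, lift, and carry the scraper away before checking.

Call:
send_rows(
  motion=[
    [0.2,0.8,0,0,0,0],
    [0.2,0.8,0,0,0,0],
    [0.2,0.8,3,0,0,0],
    [0,0,6,0,0,0],
    [-1,-4,6,0,0,0],
  ],
)

```text
t: 7.28
eef_pos: [0.4336, 0.0036, 0.149]
tcp_rot: [-180.0, -0.2, -14.1]
force: [0.4, -0.9, -1.8]
finger_gap: 0.0202
grip_force: 40.0
```

Call:
send_rows(
  motion=[
    [-1,-4.5,0,0,0,-1],
    [-2,-9,0,0,0,-7],
    [-3.2,-13.5,0,0,0,-14],
    [-4.4,-18,0,0,0,-21],
    [-5.7,-22.5,0,0,0,-27.8],
  ],
)

```text
t: 7.9
eef_pos: [0.3744, -0.2231, 0.1472]
tcp_rot: [-180.0, -0.0, -42.3]
force: [0.7, 0.5, -2.7]
finger_gap: 0.0198
grip_force: 40.0
```

```bash
python3 - <<'E'
from h import *
b=grab('scene','s4.png');a=grab('top','t4.png')
cv2.imwrite('pics/c5.png',np.hstack([cv2.resize(b[190:290,285:400],(400,348),interpolation=2),cv2.resize(a[230:330,220:335],(400,348),interpolation=2)]))
s=telemetry.read_state();print(s['t'],s['eef_pos'],s['tcp_rot'],s['finger_gap'],s['force'])
E
```

```text
8.0 [ 0.37445225 -0.22536471  0.1472921 ] [ 1.79966369e+02 -8.92461644e-02 -4.24891407e+01] 0.019727616994649894 [ 0.58488827 -0.2808539  -2.30060214]
```

View pics/c5.png

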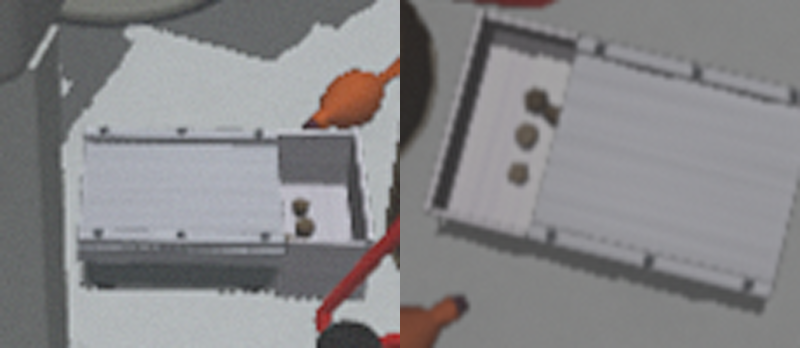

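All four chips are in the trough (top crop (537,100), (553,112), (526,135), (517,174)) and the deck is clear. Now to set the scraper back where it stood.

Call:
send_rows(
  motion=[
    [-1.2,-4,0,0,0,0.4],
    [-2.5,-8,-1,0,0,0.4],
    [-2.5,-8,-5,0,0,0.4],
    [-2.5,-8,-8.5,0,0,0.4],
    [-2.5,-8,-10.3,0,0,0.4],
  ],
)

```text
t: 8.62
eef_pos: [0.3495, -0.3007, 0.0426]
tcp_rot: [-180.0, 0.1, -41.7]
force: [0.0, 0.9, -1.2]
finger_gap: 0.0198
grip_force: 40.0
```

Call:
send_rows(
  motion=[
    [0,0,0,0,0,0],
    [0,0,0,0,0,0],
  ],
)

```text
t: 8.88
eef_pos: [0.3504, -0.3017, 0.0448]
tcp_rot: [180.0, -0.0, -41.7]
force: [-0.1, 0.9, -1.5]
finger_gap: 0.02
grip_force: 40.0
```

Next, 8 mm down to 0.037.

Call:
send_rows(
  motion=[
    [0,0,-0.4,0,0,0],
    [0,0,-0.7,0,0,0],
    [0,0,-0.8,0,0,0],
    [0,0,-0.8,0,0,0],
  ],
)

```text
t: 9.38
eef_pos: [0.3501, -0.3016, 0.0365]
tcp_rot: [180.0, -0.0, -41.7]
force: [-1.7, 1.5, 7.6]
finger_gap: 0.0197
grip_force: 40.0
```

Call:
send_rows(
  motion=[
    [0,0,0,0,0,0],
    [0,0,0,0,0,0],
    [0,0,0,0,0,0],
    [0,0,0,0,0,0],
    [0,0,0,0,0,0],
  ],
  gripper=0.4,
)

```text
t: 10.0
eef_pos: [0.35, -0.3016, 0.0361]
tcp_rot: [-180.0, 0.0, -41.7]
force: [-0.2, 0.0, 0.4]
finger_gap: 0.0629
grip_force: 0.0
```

Call:
send_rows(
  motion=[
    [0,0,2,0,0,0],
    [0,0,6,0,0,0],
    [0,0,10,0,0,0],
    [0,3,13,0,0,0],
    [2,8,13,0,0,8],
  ],
)

```text
t: 10.62
eef_pos: [0.3708, -0.2224, 0.1682]
tcp_rot: [180.0, -0.2, -33.7]
force: [0.5, -0.1, -0.8]
finger_gap: 0.0643
grip_force: 0.0
```

Call:
send_rows(
  motion=[
    [1.0,5,0,0,0,8],
    [2.5,10,0,0,0,16],
    [4,15,0,0,0,24],
    [5,18,0,0,0,30],
    [5,20,0,0,0,36],
  ],
  gripper=-1,
)

```text
t: 11.25
eef_pos: [0.4205, -0.0201, 0.1662]
tcp_rot: [-180.0, -0.0, 2.6]
force: [0.7, -0.4, -0.6]
finger_gap: 0.0166
grip_force: 0.0
```

```bash
python3 - <<'E'
from h import *
b=grab('scene','s5.png');a=grab('top','t5.png')
cv2.imwrite('pics/c6.png',np.hstack([cv2.resize(b[180:340,190:460],(560,332),interpolation=2)]))
h=cv2.cvtColor(a,cv2.COLOR_BGR2HSV)
m=cv2.inRange(h,(10,90,120),(25,255,255));m[:290]=0;m[345:]=0;m[:,:400]=0
cs,_=cv2.findContours(m,0,2)
for c in cs:
  if cv2.contourArea(c)>30: print('wood',cv2.minAreaRect(c))
# button cap
m=((a.max(2)<60).astype(np.uint8));m[:155]=0;m[195:]=0;m[:,:255]=0;m[:,290:]=0
n,l,st,ce=cv2.connectedComponentsWithStats(m)
for i in range(1,n):
  if st[i,4]>60:print('top cap',st[i],ce[i],ray('top',*ce[i],.097))
m=((b.max(2)<60).astype(np.uint8));m[:278]=0;m[305:]=0;m[:,:370]=0;m[:,405:]=0
n,l,st,ce=cv2.connectedComponentsWithStats(m)
for i in range(1,n):
  if st[i,4]>60:print('scene cap',st[i],ce[i],ray('scene',*ce[i],.097))
s=telemetry.read_state();print(s['t'],s['eef_pos'],s['tcp_rot'],s['finger_gap'],s['force'],s['joint_positions'])
E
```

```text
wood ((427.9098205566406, 312.0081787109375), (7.8102498054504395, 27.015785217285156), 39.80556869506836)
top cap [262 163  20  24 381] [271.76115486 174.08661417] [0.63220868 0.01438151 0.097     ]
scene cap [376 283  19  15 146] [385.13013699 289.95890411] [0.64373096 0.01515572 0.097     ]
11.35 [ 0.41976518 -0.02004945  0.16609816] [-1.79979213e+02  2.27752138e-02  2.56037040e+00] 0.008812236176622185 [ 0.15857008 -0.90668793  0.032845  ] [-1.09005296e+01  1.58111982e+01  1.08044523e+02  1.79537575e-02
  5.61712689e+01  7.65291056e+01]
```

View pics/c6.png

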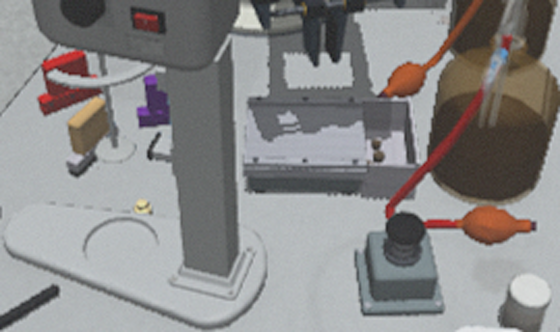

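The scraper stands upright and free at crop (85,135). The button cap is at crop (405,232), about (0.636, 0.015). I'll turn the gripper so its long side runs along the reach, staying clear of the bottle, and then move out.

Call:
send_rows(
  motion=[
    [0,0,0,0,0,10.4],
    [0,0,0,0,0,20.8],
    [0,0,0,0,0,31.2],
    [0,0,0,0,0,41.6],
    [0,0,0,0,0,52],
  ],
)

```text
t: 11.98
eef_pos: [0.42, -0.0224, 0.1662]
tcp_rot: [180.0, 0.0, 54.5]
force: [-0.2, -0.2, -0.1]
finger_gap: 0.0005
grip_force: 0.0
```

Call:
send_rows(
  motion=[
    [2,0,0,0,0,10.4],
    [5,0.5,0,0,0,20.8],
    [9,1,0,0,0,31.2],
    [13,2,0,0,0,35],
    [17,3,0,0,0,35],
  ],
)

```text
t: 12.6
eef_pos: [0.5912, 0.0077, 0.1661]
tcp_rot: [-180.0, 0.0, 89.2]
force: [-0.3, -1.0, 0.2]
finger_gap: 0.0
grip_force: 0.0
```

Call:
send_rows(
  motion=[
    [3.5,0.5,0,0,0,0],
    [4.6,0.5,-1,0,0,0],
    [4.6,0.5,-3,0,0,0],
    [4.6,0.5,-4,0,0,0],
    [4.6,0.5,-4,0,0,0],
  ],
)

```text
t: 13.22
eef_pos: [0.6351, 0.013, 0.1254]
tcp_rot: [-179.9, -0.0, 89.3]
force: [-0.3, 1.0, -0.1]
finger_gap: 0.0006
grip_force: 0.0
```

```bash
python3 - <<'E'
from h import *
b=grab('scene','s6.png');a=grab('top','t6.png')
cv2.imwrite('pics/c7.png',cv2.resize(b[240:340,340:460],(600,500),interpolation=2))
s=telemetry.read_state();print(s['t'],s['eef_pos'],s['tcp_rot'],s['finger_gap'],s['force'],s['grip_force'])
E
```

```text
13.325 [0.63602892 0.01312073 0.12666555] [1.79980273e+02 2.79007267e-03 8.92833677e+01] 0.0005845349852071438 [-0.47481922 -0.7678473  -0.09908258] 0.0
```

View pics/c7.png

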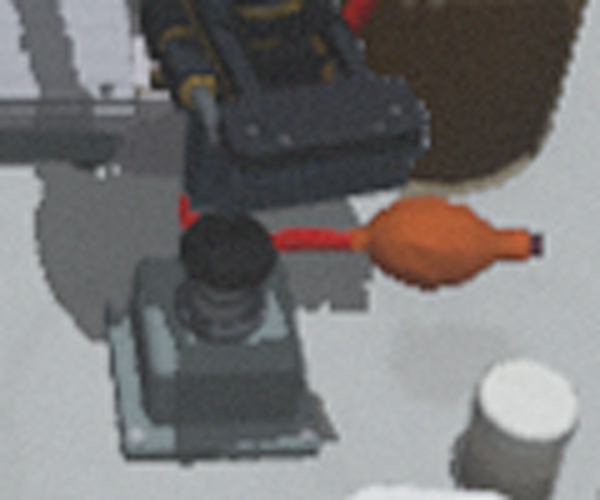

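The gripper body hides the fingertips above the cap at crop (228,250). I'll press down in small steps, watching the force.

Call:
send_rows(
  motion=[
    [0,0.1,-1,0,0,0],
    [0,0.1,-2,0,0,0],
    [0,0.1,-2.2,0,0,0],
    [0,0.1,-2.2,0,0,0],
  ],
)

```text
t: 13.82
eef_pos: [0.636, 0.0144, 0.1039]
tcp_rot: [-180.0, -0.0, 89.3]
force: [-0.4, -0.4, 0.1]
finger_gap: 0.0
grip_force: 0.0
```

Call:
send_rows(
  motion=[
    [0,0,-0.2,0,0,0],
    [0,0,-0.4,0,0,0],
    [0,0,-0.6,0,0,0],
    [0,0,-0.6,0,0,0],
    [0,0,-0.6,0,0,0],
  ],
)

```text
t: 14.45
eef_pos: [0.6363, 0.0144, 0.0984]
tcp_rot: [180.0, 0.0, 89.3]
force: [0.0, 0.4, 5.1]
finger_gap: 0.0003
grip_force: 2.3
```

Call:
send_rows(
  motion=[
    [0,0,-0.2,0,0,0],
    [0,0,-0.4,0,0,0],
    [0,0,-0.6,0,0,0],
    [0,0,-0.7,0,0,0],
    [0,0,-0.7,0,0,0],
  ],
)

```text
t: 15.08
eef_pos: [0.6363, 0.0144, 0.0915]
tcp_rot: [180.0, 0.0, 89.3]
force: [0.0, 0.1, 8.1]
finger_gap: 0.0008
grip_force: 3.7
```

```bash
python3 - <<'E'
from h import *
z=[];f=[]
for i in range(8):
  b=cams.grab_frame('scene'); s=telemetry.read_state();z.append(s['eef_pos'][2]);f.append(s['force'][2])
print(s['t'],s['eef_pos'],np.mean(z),np.std(z),np.mean(f))
cv2.imwrite('pics/c8.png',cv2.resize(b[270:330,350:420,::-1],(700,600),interpolation=2))
E
```

```text
15.475 [0.63634603 0.0144254  0.0915465 ] 0.09151969679053243 2.053725987047496e-05 7.350065891939994
```

View pics/c8.png

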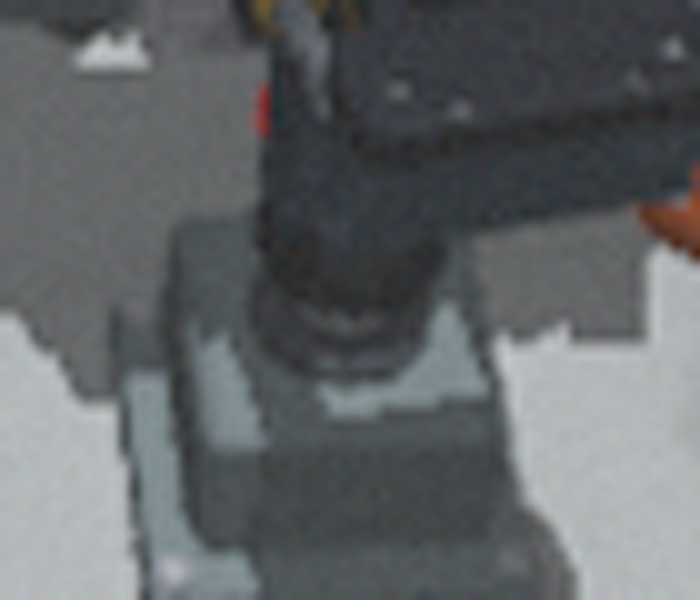

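The cap is pressed close to the collar (crop (350,320)), and TCP z = 0.0915 means about 10.5 mm of travel. That leaves 1.5 mm to go.

Call:
send_rows(
  motion=[
    [0,0,-0.1,0,0,0],
    [0,0,-0.15,0,0,0],
    [0,0,-0.15,0,0,0],
    [0,0,-0.15,0,0,0],
  ],
)

```text
t: 15.98
eef_pos: [0.6363, 0.0144, 0.0901]
tcp_rot: [180.0, 0.0, 89.3]
force: [1.3, -0.0, 7.6]
finger_gap: 0.0007
grip_force: 4.0
```

```bash
python3 - <<'E'
from h import *
print(telemetry.read_state()['eef_pos'],job.sign_off())
E
```

```text
the job is handed in; nothing more can be done
[0.63634003 0.01443195 0.09007093] None
```

I wiped all four chips into the trough with the scraper, stood it back upright on the bench and released it; I then pressed the button about 12 mm (by TCP height, 7.6 N) and handed the job in at about 16 s while holding it there.

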